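Wedge the rocking stirrer steady

TASK

The stirrer rocks because its front left foot is screwed too far up. With the fingertips, push the wooden wedge along the bench, thin end first, under that foot until the stirrer no longer rocks but still stands level where it is, then press firmly down on its top at that corner to prove it, and finish while still pressing there. Never lift the wedge, do not shove the stirrer along or press it brutally hard, and leave the jar, the vial and the dropper bottle beside it alone.

Things in the scene. Friction and masses are not known exactly. Their poses are not given: they have to be found in the camera images.
- stirrer: low white lab stirrer, loose on the bench, 200 x 200 mm, 2.2 to 3.7 kg, two black knobs on its front. Origin at bench level under its centre; x to its back, y to its left. Flat top at 58 mm (round steel plate in the middle 3 mm higher, radius 66), underside at 21 mm, four round feet 18 mm across at x, y = +-80 mm. It rests level on three feet; 2 to 3.5 N down on the front left corner rocks it
- short_foot (a point): centre of the underside of the short front left foot (stirrer x = -80, y = +80 mm). It hangs 6 to 10 mm above the bench, differently each time; pressed, the corner sinks until this foot meets what lies below (up to 0.09 rad). Over a snug wedge the stirrer stays level; a wedge pushed on past first contact jams, and at some 8 to 16 N it drags the whole stirrer along
- corner (a point): point on the flat top of the stirrer, right above the short front left foot, 20 mm in from both edges: where to press; 58 mm above the bench when level
- wedge: light wooden wedge, 120 mm long, 90 wide, 3 mm thick at the thin end, 23 at the upright heel face (slope 1 in 6), 0.2 kg. Origin on the bench under its centre; x points to the thin end (+60 mm; heel at -60). Starts left of the stirrer, thin end about 20 to 60 mm outside the short foot, pointing roughly along the stirrer's -y. Slides on the bench at 1 to 2 N; friction holds it under load
- jar: clear screw jar, 48 mm wide, 64 mm tall, loose bystander left of the stirrer near its back; origin under its centre
- gold_vial: squat amber vial with a gold lid, 39 mm wide, 64 mm tall, loose bystander right of the stirrer; origin under its centre
- dropper: small plastic dropper bottle, 27 mm wide, 88 mm tall, loose bystander behind the stirrer; origin under its centre
Not all that is in view belongs to the job. What is shaped like the wedge but purple or red is not meant.

How it is judged:
By the outcome, as a careful person would: the job done as asked, in the order asked, and still so for the second after the job is handed in, while the arm keeps its last pose, push and grip.
It also fails if it takes over 45 s, if anything falls off the work surface, if the arm or the gripper's body presses on something with over 40 N, if the wrist force passes 120 N, or if a joint passes its speed limit or range.

ROBOT

A 6-joint arm with a two-finger parallel gripper is mounted at the origin on a cart in front of the work surface, level with it; the furniture and walls round the work are solid. World frame = base frame: x ahead of the robot, y to its left, z up, the work surface at z = 0. Lengths are in m, angles in rad, forces in N, time in s.
With the tool pointing down it reaches from about 0.4 to 0.825 m from the base axis. Payload 7 kg.
Tool frame: the origin (TCP) lies at the very end of the fingers, on their centre line; the grasp point (between the pads) lies r.grip_depth behind it (r.grip_depth is the distance from the TCP to the grasp point, in m); z points along the fingers, y is the line along which they close (so a half turn about z gives the same grasp; the last joint's range is limited). The gripper opens to 88 mm and grips with 3 to 60 N. Pads are 19 mm wide; open, the fingers measure 130 mm over their backs; the gripper's body (78 mm by 193 mm) begins 47 mm behind the grasp point.
Start: joints at [1.395, 0.359, 0.012, 0, -1.224, -0.288], TCP at [0.302, 0.604, 0.203] pointing down, gripper open.
Joint ranges: [-3.07, 3.07], [-1.43, 2.12], [-1.02, 1.25], [-3.03, 1.67], [-3.05, -0], [-3.03, 3.03]. Speed limits (rad/s): [2.39, 2.39, 3.01, 3.14, 3.14, 3.14].

INTERFACE

Orientations are given as [roll, pitch, yaw] about the fixed x, y, z axes, in that order (R = Rz(yaw) Ry(pitch) Rx(roll)).
In Python, from rig import r, imaging, ticket gives the robot as it stands.
- The arm moves only by the shell command python3 -m jog 'ROWS' [OPENING]. ROWS is JSON, a list of rows, each a list of 2 entries, a list of its own where there are three numbers: the shift along the tool's x, y, z in mm, then the turn, a rotation vector about the tool's x, y, z in rad. A call has 1 to 12 rows; each row is the pose to reach, as a shift and turn from the pose commanded when the call began, along the tool's axes at that moment; what a row does not reach only later rows make up. A row lasts 1/8 s, in which the tool goes at most 62.5 mm and 10.7 degrees, less where a joint would pass 70% of its speed; a pose out of reach is approached as far as the arm can. A call with a gripper value outside its range is refused whole. OPENING is the opening in per cent of the stroke, from 0 (shut) to 100 (fully open), set as the call begins (- or left out, the last holds). The fingers move at their own pace and stop on an object; the grip force is fixed at half the most. Time passes only in rows, so rows that repeat a pose let the fingers close. It gives the time, the measured TCP pose, the force, the opening and the grip force at its end, in the units of the state.
- r.observe(): the state, without advancing time (a new reading comes with each control period).
- imaging.snapshot(name): name is "scene" or "top" or "wrist"; returns a dict with "pixels" (384x512x3 uint8, blue, green, red), "z_map" (384x512 float32, m along the optical axis (not along the pixel's ray), 0 where there is no reading), "intrinsics" (3x3 intrinsics, pixels), "k1" (the pictures are not rectified: a ray, as slopes to the right and down, at radius r is drawn at 1 + k1 r^2 times it, then the intrinsics apply), "cam_to_world" (4x4, takes a point from camera to world coordinates). Camera axes: x right, y up, looking along -z (the intrinsics and any distortion apply to the point x, -y, -z); pixel columns grow to the right and rows downward; lengths in m; the calibration is good to about 2 mm. A picture is of the moment at which its call begins.
- ticket.job_done(): hands the job in; it is judged then, once.
The state is a dict: "t": time; "qpos": joint angles; "qvel": joint speeds; "tau": joint torques, N m; "eef_pos": TCP position; "ee_rot": TCP orientation; "wrist_force": force on the tool from outside, world axes, zero at the start; "ft_torque": the same for the moment, N m; "finger_gap": finger opening in m; "gripper_force": force on a finger pad.
Only numpy, scipy, OpenCV 4.12 (cv2) and the standard library are available. Lean on these libraries where they do the work, as an engineer would, in place of code of your own. Each camera call takes 0.05 s, during which the arm holds its last target. There are 200 camera calls.

## Working session

There is one attempt and no reset: what is moved stays moved. The work goes in short steps, Python scripts to look and compute and a shell command to move; the robot and the scene stay as the last step left them, time stands still between calls to the robot, and variables do not carry over. Pictures are saved under pics/ and viewed, at most 10 in all, crops included, and the job is handed in when it is done.

```bash
mkdir -p pics; ls
cat > h.py <<'E'
import numpy as np, cv2
from rig import r, imaging, ticket
def snap(n,f=None):
    s=imaging.snapshot(n)
    if f: cv2.imwrite(f,s["pixels"])
    return s
def cloud(s):
    K=s["intrinsics"];z=s["z_map"];h,w=z.shape
    u,v=np.meshgrid(np.arange(w),np.arange(h))
    xd=(u-K[0,2])/K[0,0];yd=(v-K[1,2])/K[1,1];x,y=xd.copy(),yd.copy()
    for _ in range(10):
        f=1+s["k1"]*(x*x+y*y);x,y=xd/f,yd/f
    P=np.stack([x*z,-y*z,-z,np.ones_like(z)],-1)@np.asarray(s["cam_to_world"]).T
    P=P[...,:3];P[z==0]=np.nan
    return P
E
python3 - <<'E'
from h import *
o=r.observe();print(o)
a=snap("top","pics/top0.png");b=snap("scene","pics/scene0.png")
for s in(a,b):print(np.round(s["cam_to_world"],3),s["intrinsics"],s["k1"])
np.save("/tmp/top0.npy",cloud(a))
np.save("/tmp/sc0.npy",cloud(b))
E
```

```text
pics
{'t': 0.0, 'qpos': array([ 1.39509474e+00,  3.59359046e-01,  1.10466467e-02, -3.35995548e-04,
       -1.22409524e+00, -2.88054771e-01]), 'qvel': array([-0.00056774, -0.00068028, -0.00102113,  0.00033565,  0.00102791,
        0.00134601]), 'tau': array([-1.54633934e-03, -5.82724714e+01,  2.93052953e+01,  6.99731693e+00,
        6.71006273e-03, -1.73979934e-04]), 'eef_pos': array([0.30175771, 0.60319958, 0.20253796]), 'ee_rot': array([ 3.13995799e+00, -1.54952013e-04, -4.63870660e-01]), 'wrist_force': array([-0.28590569,  0.18151943,  0.2909837 ]), 'ft_torque': array([-0.01100984,  0.0187501 ,  0.01601658]), 'gripper_force': 0.0, 'finger_gap': 0.08784975420416077}
[[ 0.012  0.999 -0.05   0.515]
 [-0.999  0.014  0.038 -0.042]
 [ 0.039  0.049  0.998  1.058]
 [ 0.     0.     0.     1.   ]] [[435.58977238   0.         259.65559699]
 [  0.         435.58977238 190.08335003]
 [  0.           0.           1.        ]] 0.04574507414189933
[[-0.885  0.344 -0.314  0.267]
 [-0.466 -0.671  0.577  0.505]
 [-0.012  0.657  0.754  0.8  ]
 [ 0.     0.     0.     1.   ]] [[434.35870218   0.         256.22045873]
 [  0.         434.35870218 185.49172525]
 [  0.           0.           1.        ]] -0.022703558304703605
```

View pics/top0.png

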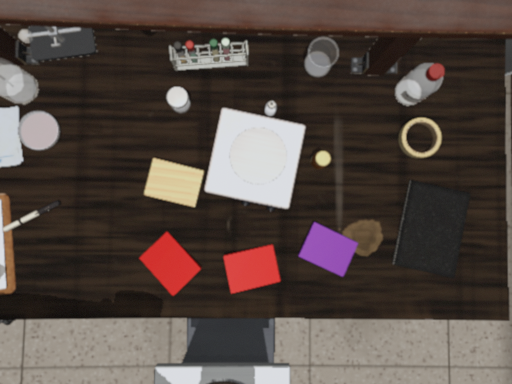

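View pics/scene0.png

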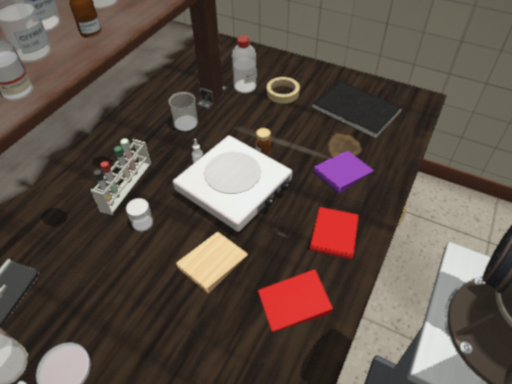

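Top view: the stirrer is at (255,158) with its knobs toward the robot (row ~206). The wedge candidates are wooden (174,183), red (170,264), red (252,269) and purple (328,249). Only the wooden one fits. In the scene view it is at (212,262). The jar is at (178,98), the dropper at (271,108) and the gold vial at (323,158).

```bash
cat >> h.py <<'E'
def mask_pts(img,P,lo,hi,box,zr):
    hsv=cv2.cvtColor(img,cv2.COLOR_BGR2HSV);m=cv2.inRange(hsv,lo,hi)>0
    b=np.zeros_like(m);b[box[1]:box[3],box[0]:box[2]]=1
    return m&b&(P[...,2]>zr[0])&(P[...,2]<zr[1])
def rect(Q):
    return cv2.minAreaRect((Q[:,:2]*1000).astype(np.float32))
E
python3 - <<'E'
from h import *
a=cv2.imread("pics/top0.png");b=cv2.imread("pics/scene0.png")
for n,img,P,bx,sb in(("top",a,np.load("/tmp/top0.npy"),(140,150,210,212),(195,95,315,215)),("sc",b,np.load("/tmp/sc0.npy"),(170,225,255,295),(165,130,300,235))):
    Q=P[mask_pts(img,P,(10,40,110),(35,200,255),bx,(-.01,.04))]
    print(n,"wedge",len(Q),rect(Q),cv2.boxPoints(rect(Q)).round(1).tolist())
    A=np.c_[Q[:,:2],np.ones(len(Q))];c,res,_,_=np.linalg.lstsq(A,Q[:,2],rcond=None)
    print("plane",c,"slope",np.hypot(*c[:2]),"downdir deg",np.degrees(np.arctan2(-c[1],-c[0])),"zc",Q[:,2].mean(),np.percentile(Q[:,2],[2,98]))
    Q=P[mask_pts(img,P,(0,0,120),(180,60,255),sb,(.050,.068))]
    print("stir",len(Q),rect(Q),cv2.boxPoints(rect(Q)).round(1).tolist(),np.percentile(Q[:,2],[5,50,95]))
    A=np.c_[Q[:,:2],np.ones(len(Q))];print(np.linalg.lstsq(A,Q[:,2],rcond=None)[0])
    # table z nearby
P=np.load("/tmp/top0.npy")
print("table",P[225,180:230,2].mean(),P[140,150:190:10,2],"jar",P[95,177],"vial",P[158,323],"drop",P[105,271])
c=cv2.resize(a[90:220,130:320],None,fx=4,fy=4,interpolation=cv2.INTER_CUBIC);cv2.imwrite("pics/crop1.png",c)
E
```

```text
top wedge 2103 ((583.5322875976562, 125.1961898803711), (129.48765563964844, 94.85546112060547), 76.98175048828125) [[522.7000122070312, 72.80000305175781], [615.2000122070312, 51.400001525878906], [644.2999877929688, 177.60000610351562], [551.9000244140625, 199.0]]
plane [ 0.0226971   0.14019222 -0.01927475] slope 0.14201766889130357 downdir deg -99.1963835769562 zc 0.011230338032310569 [-0.00213951  0.02295032]
stir 7455 ((656.9520263671875, -71.8494873046875), (199.8738250732422, 237.53199768066406), 79.02164459228516) [[521.2999877929688, -147.3000030517578], [754.5, -192.60000610351562], [792.5999755859375, 3.5999999046325684], [559.4000244140625, 48.900001525878906]] [0.05397456 0.05795736 0.06209166]
[ 0.00363012 -0.00329622  0.05543788]
sc wedge 2282 ((588.732177734375, 120.84274291992188), (124.52796936035156, 105.63745880126953), 77.14704895019531) [[523.4000244140625, 71.9000015258789], [626.4000244140625, 48.400001525878906], [654.0999755859375, 169.8000030517578], [551.0999755859375, 193.3000030517578]]
plane [ 0.0210714   0.13790855 -0.01745995] slope 0.13950904025580094 downdir deg -98.6871828081768 zc 0.012597270325207145 [3.91517157e-05 2.31842013e-02]
stir 5644 ((656.35546875, -69.6097640991211), (202.0951385498047, 236.22727966308594), 79.11180114746094) [[521.2999877929688, -146.5], [753.2999877929688, -191.10000610351562], [791.4000244140625, 7.300000190734863], [559.5, 51.900001525878906]] [0.05459856 0.05848615 0.0622896 ]
[ 0.00698805 -0.00780244  0.05365361]
table -0.0008569972764799161 [ 0.00113352  0.00100073 -0.0012096   0.00053376] jar [0.77951321 0.11112081 0.06214796] vial [ 0.64035416 -0.22623058  0.06228641] drop [ 0.75982231 -0.10429665  0.06846623]
```

View pics/crop1.png

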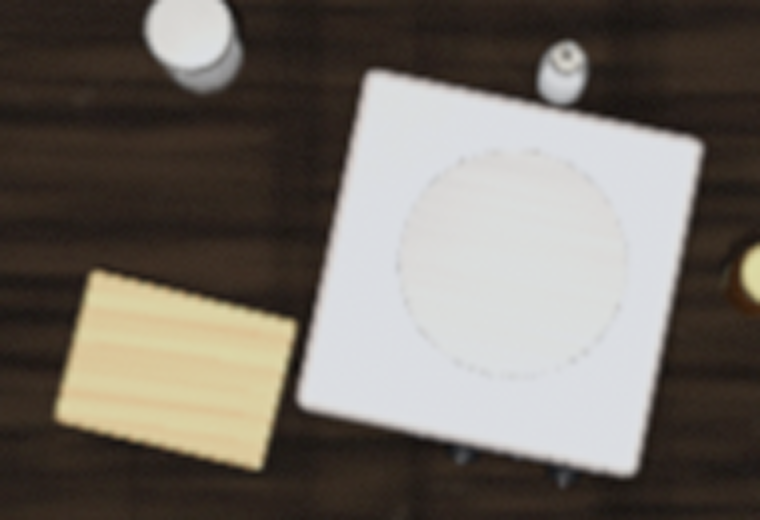

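The crop confirms the wooden wedge at (175,370): natural wood, thin end toward the stirrer. The stirrer's front left corner is at (300,405) and its knobs are at (460,452) and (565,475). Next is a precise fit from the outlines, by intersecting rays with the known heights.

```bash
cat >> h.py <<'E'
def rays(s,uv):
    K=s["intrinsics"];uv=np.asarray(uv,float);d=(uv-[K[0,2],K[1,2]])/[K[0,0],K[1,1]];x=d.copy()
    for _ in range(10): x=d/(1+s["k1"]*(x**2).sum(1,keepdims=True))
    T=np.asarray(s["cam_to_world"]);return T[:3,3],np.c_[x[:,0],-x[:,1],-np.ones(len(x))]@T[:3,:3].T
def atz(s,uv,z):
    c,d=rays(s,uv);return c+d*((z-c[2])/d[:,2])[:,None]
def project(s,X):
    T=np.asarray(s["cam_to_world"]);p=(np.asarray(X)-T[:3,3])@T[:3,:3]
    x=np.c_[p[:,0]/-p[:,2],p[:,1]/p[:,2]];x=x*(1+s["k1"]*(x**2).sum(1,keepdims=True))
    K=s["intrinsics"];return x*[K[0,0],K[1,1]]+[K[0,2],K[1,2]]
from scipy.optimize import least_squares
def fit(s,mask,corners,z,p0):
    """fit pose (x,y,yaw) so the projected convex outline of 3D pts matches the mask contour"""
    c=max(cv2.findContours(mask.astype(np.uint8),cv2.RETR_EXTERNAL,cv2.CHAIN_APPROX_NONE)[0],key=cv2.contourArea)[:,0].astype(float)
    C=np.asarray(corners,float)
    def res(p):
        R=np.array([[np.cos(p[2]),-np.sin(p[2])],[np.sin(p[2]),np.cos(p[2])]])
        X=np.c_[C[:,:2]@R.T+p[:2],C[:,2]]
        h=cv2.convexHull(project(s,X).astype(np.float32))
        return np.array([cv2.pointPolygonTest(h,(float(u),float(v)),True)-.5 for u,v in c])
    q=least_squares(res,p0,loss="soft_l1",f_scale=.7,diff_step=1e-3,x_scale=[.01,.01,.05]);return q.x,np.median(np.abs(res(q.x)))
ST=[(a,b,z) for a in(-.1,.1) for b in(-.1,.1) for z in(.058,)]
WG=[(.06,b,z) for b in(-.045,.045) for z in (0,.003)]+[(-.06,b,z) for b in(-.045,.045) for z in (0,.023)]
WGT=[(.06,b,.003) for b in(-.045,.045)]+[(-.06,b,.023) for b in(-.045,.045)]
def hsvmask(img,lo,hi,b):
    m=cv2.inRange(cv2.cvtColor(img,cv2.COLOR_BGR2HSV),lo,hi);k=np.zeros_like(m);k[b[1]:b[3],b[0]:b[2]]=1
    return m*k
E
python3 - <<'E'
from h import *
for n,wb,sb in(("top",(135,140,212,220),(195,95,320,215)),("scene",(165,220,260,300),(165,125,300,235))):
    s=snap(n);im=s["pixels"]
    mw=hsvmask(im,(10,40,90),(35,220,255),wb)
    v=.0
    ms=hsvmask(im,(0,0,190 if n=="scene" else 170),(180,45,255),sb)
    ms=cv2.morphologyEx(ms,cv2.MORPH_OPEN,np.ones((13,13)))
    cv2.imwrite(f"pics/m_{n}.png",np.hstack([mw*255,ms*120]))
    print(n,"wedge",fit(s,mw,WGT,0,[.587,.121,-1.8]),fit(s,mw,WG,0,[.587,.121,-1.8]),"stir",fit(s,ms,ST,0,[.66,-.07,-.2]))
E
```

```text
top wedge (array([ 0.58271912,  0.12249147, -1.80270144]), np.float64(1.0486695518372162)) (array([ 0.58275062,  0.1226435 , -1.80245365]), np.float64(1.0333166932276936)) stir (array([ 0.63896629, -0.06870194, -0.19083278]), np.float64(0.5974254505075209))
scene wedge (array([ 0.58233876,  0.127937  , -1.80423128]), np.float64(1.8883427273612288)) (array([ 0.58361477,  0.12250994, -1.79910957]), np.float64(0.6523898639177368)) stir (array([ 0.63862732, -0.06538703, -0.18668849]), np.float64(0.4187953100149262))
```

```bash
cat >> h.py <<'E'
from scipy.spatial.transform import Rotation as Ro
def rel(pos,yaw=None):
    o=r.observe();R0=Ro.from_euler("xyz",o["ee_rot"]);d=R0.inv().apply(np.array(pos)-o["eef_pos"])*1000
    rv=(R0.inv()*Ro.from_euler("xyz",[np.pi,0,yaw])).as_rotvec() if yaw is not None else None
    print("t",o["t"],"pos",o["eef_pos"].round(4),"rot",o["ee_rot"].round(3),"F",o["wrist_force"].round(2),"shift",d.round(1),"turn",rv)
E
python3 -c "
from h import *
w=np.array([.5832,.1226]);y=-1.801;d=np.array([np.cos(y),np.sin(y)])
p=w-.09*d;print(p);rel([*p,.1],y)"
```

```text
[0.60373582 0.21022579]
t 0.2 pos [0.3018 0.6034 0.2029] rot [ 3.141 -0.    -0.464] F [-0.47  0.28 -0.79] shift [445.9 216.5 103.2] turn [ 7.52501963e-04 -7.61111531e-04  1.33715471e+00]
```

```bash
python3 -m jog '[[[446,216.5,103],[0,0,1.337]],[[446,216.5,103],[0,0,1.337]],[[446,216.5,103],[0,0,1.337]],[[446,216.5,103],[0,0,1.337]],[[446,216.5,103],[0,0,1.337]],[[446,216.5,103],[0,0,1.337]],[[446,216.5,103],[0,0,1.337]],[[446,216.5,103],[0,0,1.337]],[[446,216.5,103],[0,0,1.337]],[[446,216.5,103],[0,0,1.337]],[[446,216.5,103],[0,0,1.337]],[[446,216.5,103],[0,0,1.337]]]' 45
python3 -c "
from h import *
rel([.6037,.2102,.008],-1.801)"
```

```text
t: 1.7
eef_pos: [0.6036, 0.2119, 0.101]
ee_rot: [-3.141, 0.001, -1.799]
wrist_force: [-0.1, -0.3, 0.5]
finger_gap: 0.0393
gripper_force: 0.0
t 1.7 pos [0.6036 0.2119 0.101 ] rot [-3.141e+00  1.000e-03 -1.799e+00] F [-0.07 -0.33  0.51] shift [ 1.7 -0.5 93. ] turn [-0.00050065  0.00063727  0.00216917]
```

```bash
python3 -m jog '[[[0,0,60],[0,0,0]],[[0,0,91],[0,0,0]],[[0,0,91],[0,0,0]],[[0,0,91],[0,0,0]]]'
python3 - <<'E'
from h import *
rel([.6037,.2102,.008],-1.801)
s=snap("wrist","pics/wrist1.png")
for i in range(6):
    snap("wrist");print(r.observe()["wrist_force"].round(2))
E
```

```text
t: 2.2
eef_pos: [0.6048, 0.2116, 0.011]
ee_rot: [-3.14, 0.001, -1.799]
wrist_force: [0.7, -0.2, -0.3]
finger_gap: 0.0395
gripper_force: 0.0
t 2.2 pos [0.6048 0.2116 0.011 ] rot [-3.140e+00  1.000e-03 -1.799e+00] F [ 0.69 -0.25 -0.26] shift [1.6 0.8 3. ] turn [-0.0015902   0.00110964  0.00158923]
[-0.49 -0.2   0.79]
[-0.27  0.25  0.52]
[-0.69  0.03  0.  ]
[-0.39  0.35  0.7 ]
[ 0.04 -0.69  0.19]
[-0.22  0.2   1.  ]
```

View pics/wrist1.png

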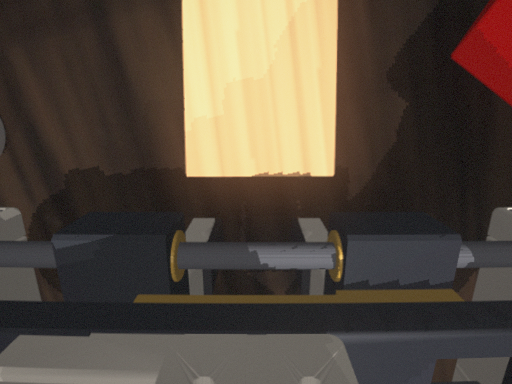

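The wedge heel edge is at row 177, columns 187–335. It is centred between the fingers (columns ~203 and ~312) and about 20 mm ahead. I'll push straight along tool x, staying well short of the earliest possible contact at first.

```bash
python3 -m jog '[[[8,0,0],[0,0,0]],[[14,0,0],[0,0,0]],[[19,0,0],[0,0,0]],[[24,0,0],[0,0,0]],[[29,0,0],[0,0,0]],[[34,0,0],[0,0,0]],[[38,0,0],[0,0,0]],[[42,0,0],[0,0,0]],[[46,0,0],[0,0,0]],[[50,0,0],[0,0,0]],[[53,0,0],[0,0,0]],[[55,0,0],[0,0,0]]]'
python3 - <<'E'
from h import *
s=snap("scene","pics/scene2.png");t=snap("top","pics/top2.png");im=t["pixels"]
cv2.imwrite("pics/c2.png",np.hstack([cv2.resize(im[90:250,130:330],(600,480))]))
ms=cv2.morphologyEx(hsvmask(s["pixels"],(0,0,190),(180,45,255),(165,125,300,235)),cv2.MORPH_OPEN,np.ones((13,13)))
print(fit(s,ms,ST,0,[.64,-.065,-.19]))
rel([.6,.2,.01],-1.801)
E
```

```text
t: 4.05
eef_pos: [0.5914, 0.1568, 0.0095]
ee_rot: [3.142, 0.0, -1.801]
wrist_force: [-0.3, 0.2, 0.4]
finger_gap: 0.0391
gripper_force: 0.0Traceback (most recent call last):
  File "<stdin>", line 5, in <module>
  File "h.py", line 35, in fit
    c=max(cv2.findContours(mask.astype(np.uint8),cv2.RETR_EXTERNAL,cv2.CHAIN_APPROX_NONE)[0],key=cv2.contourArea)[:,0].astype(float)
      ~~~^^^^^^^^^^^^^^^^^^^^^^^^^^^^^^^^^^^^^^^^^^^^^^^^^^^^^^^^^^^^^^^^^^^^^^^^^^^^^^^^^^^^^^^^^^^^^^^^^^^^^^^^
ValueError: max() iterable argument is empty
```

View pics/scene2.png

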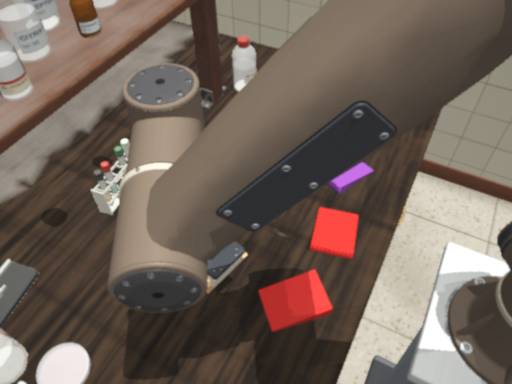

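The arm hides the stirrer in the scene view; only the gripper is visible, near (225,265). From the TCP pose, the wedge tip is now about under the foot centre, and first contact should come 8–33 mm further on. From here I push in small steps and read the averaged force.

```bash
cat > f.py <<'E'
from h import *
F=[];p=[]
for i in range(5):
    snap("wrist");o=r.observe();F.append(o["wrist_force"]);p.append(o["eef_pos"])
F=np.mean(F,0);d=np.array([np.cos(-1.801),np.sin(-1.801),0]);p=np.mean(p,0)
print("t",round(o["t"],2),"push N",round(-F@d,2),"Fz",F[2].round(2),"pos",p.round(4),"along",round(1000*(p-np.array([.5914,.1568,0]))@d,2))
E
python3 f.py; python3 -m jog '[[[2,0,0],[0,0,0]],[[4,0,0],[0,0,0]],[[5,0,0],[0,0,0]],[[6,0,0],[0,0,0]]]' ; python3 f.py
python3 - <<'E'
from h import *
snap("wrist","pics/w3.png")
E
```

```text
t 4.4 push N 0.13 Fz 0.03 pos [0.5915 0.157  0.0095] along -0.23
t: 4.9
eef_pos: [0.5901, 0.1511, 0.0095]
ee_rot: [-3.142, 0.0, -1.801]
wrist_force: [-0.1, 0.2, -0.5]
finger_gap: 0.0392
gripper_force: 0.0
t 5.15 push N -0.08 Fz -0.09 pos [0.5901 0.1511 0.0095] along 5.88
```

View pics/w3.png

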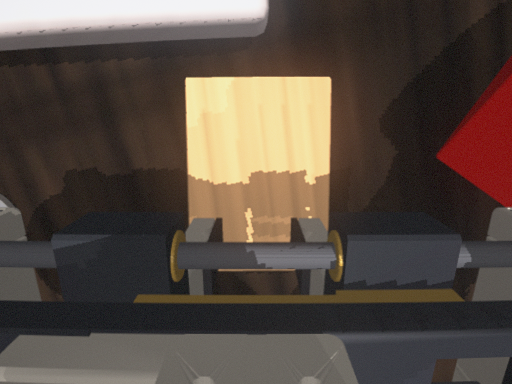

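The wedge spans rows 78–270 here, and its thin end is still clear of the stirrer edge at rows 0–45. Relative to the hand, the heel has moved from row 177 to 270, so the wedge has not been pushed. I'll measure where it is against the fingertips.

Run:
```python
from h import *
s=snap("wrist");o=r.observe();p=o["eef_pos"];R=Ro.from_euler("xyz",o["ee_rot"]).as_matrix()
print(np.round(s["cam_to_world"],3),r.grip_depth)
pts=np.array([p,p+R@[.0095,.03,0],p+R@[.0095,-.03,0],p+R@[0,.03,-.03]]);print("tcp px",project(s,pts).round(1))
print("tip line z=.003",atz(s,[[188,78],[330,78]],.003).round(4))
print("heel z=.023",atz(s,[[188,269],[330,269]],.023).round(4), "heel z=0",atz(s,[[188,269],[330,269]],0).round(4))
P=cloud(s)
for v in (90,120,150,180,200,230,250,262,280):print(v,P[v,258].round(4))
print("stirrer",P[20,150].round(4))
```

```text
[[-0.974 -0.219 -0.06   0.574]
 [ 0.227 -0.94  -0.253  0.083]
 [-0.001 -0.26   0.966  0.191]
 [ 0.     0.     0.     1.   ]] 0.0188
tcp px [[256.4 218.1]
 [302.2 204.6]
 [210.6 204.5]
 [309.5 237.3]]
tip line z=.003 [[0.6106 0.0557 0.003 ]
 [0.5264 0.0753 0.003 ]]
heel z=.023 [[0.64   0.1703 0.023 ]
 [0.5505 0.1912 0.023 ]] heel z=0 [[0.649  0.1822 0.    ]
 [0.5472 0.206  0.    ]]
90 [0.5707 0.0723 0.0033]
120 [0.5748 0.0897 0.0064]
150 [0.5788 0.1072 0.0111]
180 [0.5831 0.1254 0.0124]
200 [0.5859 0.1375 0.0148]
230 [0.5902 0.1563 0.0175]
250 [0.5828 0.1218 0.1138]
262 [0.5834 0.1243 0.1163]
280 [6.008e-01 2.024e-01 6.000e-04]
stirrer [0.6095 0.0375 0.0561]
```

Run:
```python
from h import *
s=snap("wrist");P=cloud(s);o=r.observe();print(o["eef_pos"],o["qpos"].round(4),o["finger_gap"])
for v in range(200,300,8):print(v,[(u,P[v,u].round(3).tolist()) for u in (196,203,210,300,312,322)])
im=s["pixels"][190:310,150:370];cv2.imwrite("pics/c4.png",cv2.resize(im,(770,420),interpolation=cv2.INTER_CUBIC))
t=snap("top");cv2.imwrite("pics/top4.png",t["pixels"])
```

```text
[0.59008913 0.15117151 0.00944995] [ 0.5711  0.4386 -0.3623  0.     -0.7699 -0.8011] 0.03937880795731468
200 [(196, [0.624, 0.128, 0.016]), (203, [0.62, 0.129, 0.016]), (210, [0.615, 0.131, 0.015]), (300, [0.56, 0.143, 0.015]), (312, [0.553, 0.145, 0.015]), (322, [0.547, 0.146, 0.016])]
208 [(196, [0.625, 0.133, 0.017]), (203, [0.621, 0.135, 0.015]), (210, [0.616, 0.135, 0.017]), (300, [0.561, 0.149, 0.015]), (312, [0.554, 0.15, 0.016]), (322, [0.548, 0.151, 0.016])]
216 [(196, [0.627, 0.138, 0.017]), (203, [0.622, 0.139, 0.017]), (210, [0.618, 0.14, 0.018]), (300, [0.562, 0.153, 0.017]), (312, [0.555, 0.155, 0.017]), (322, [0.548, 0.157, 0.016])]
224 [(196, [0.619, 0.134, 0.046]), (203, [0.615, 0.134, 0.046]), (210, [0.612, 0.135, 0.046]), (300, [0.565, 0.147, 0.044]), (312, [0.559, 0.147, 0.047]), (322, [0.554, 0.148, 0.047])]
232 [(196, [0.617, 0.134, 0.056]), (203, [0.614, 0.135, 0.056]), (210, [0.611, 0.137, 0.052]), (300, [0.566, 0.147, 0.053]), (312, [0.561, 0.147, 0.056]), (322, [0.556, 0.148, 0.057])]
240 [(196, [0.615, 0.134, 0.066]), (203, [0.612, 0.135, 0.066]), (210, [0.
[... 696 characters left out ...]
03, [0.612, 0.144, 0.079]), (210, [0.609, 0.145, 0.079]), (300, [0.571, 0.158, 0.073]), (312, [0.567, 0.152, 0.084]), (322, [0.564, 0.145, 0.096])]
280 [(196, [0.612, 0.141, 0.09]), (203, [0.613, 0.148, 0.078]), (210, [0.61, 0.149, 0.078]), (300, [0.572, 0.159, 0.077]), (312, [0.567, 0.155, 0.084]), (322, [0.565, 0.146, 0.099])]
288 [(196, [0.612, 0.143, 0.092]), (203, [0.615, 0.152, 0.078]), (210, [0.612, 0.153, 0.078]), (300, [0.573, 0.162, 0.078]), (312, [0.568, 0.158, 0.085]), (322, [0.566, 0.148, 0.101])]
296 [(196, [0.601, 0.126, 0.124]), (203, [0.599, 0.126, 0.125]), (210, [0.597, 0.127, 0.124]), (300, [0.574, 0.131, 0.125]), (312, [0.571, 0.133, 0.125]), (322, [0.568, 0.133, 0.125])]
```

View pics/c4.png

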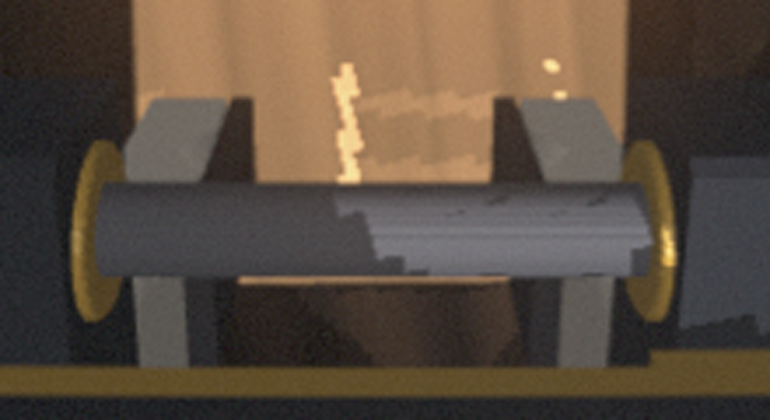

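The wrist depth shows the finger ends at about z = 0.038, not at the reported 0.0095. They passed over the wedge, and nothing was touched (no force, wedge unmoved). So the real fingertips end about 28 mm above the reported TCP at this opening. I'll back off the same way, then close the gripper and see whether the finger length changes.

```bash
python3 -m jog '[[[-20,0,0],[0,0,0]],[[-45,0,0],[0,0,0]],[[-64,0,0],[0,0,0]],[[-64,0,0],[0,0,0]]]' 0
cat > g.py <<'E'
from h import *
s=snap("wrist");P=cloud(s);o=r.observe();print(o["t"],o["eef_pos"].round(4),o["finger_gap"],o["wrist_force"].round(2))
R=Ro.from_euler("xyz",o["ee_rot"]);L=R.inv().apply((P.reshape(-1,3)-o["eef_pos"])).reshape(P.shape)*1000
# lowest finger points: tool z>-60, within |x|<14, away from bench (world z>.02)
m=(np.abs(L[...,0])<14)&(np.abs(L[...,1])<70)&(P[...,2]>o["eef_pos"][2]+.004)&(P[...,2]>.027)&(L[...,2]>-60)
print("n",m.sum(),"tool z of lowest finger pts",np.percentile(L[m][:,2],[50,90,98,100]).round(1),"y range",np.percentile(L[m][:,1],[1,99]).round(1),"x",np.percentile(L[m][:,0],[1,99]).round(1))
E
python3 g.py
```

```text
t: 5.85
eef_pos: [0.6051, 0.2157, 0.0092]
ee_rot: [-3.141, 0.0, -1.799]
wrist_force: [-0.4, -0.5, 0.1]
finger_gap: 0.0049
gripper_force: 0.0
5.9 [0.6046 0.2147 0.0091] 0.0022683488702613373 [ 0.59 -0.47 -0.35]
n 636 tool z of lowest finger pts [-41.  -29.  -23.9 -22.6] y range [-10.    9.6] x [ 4.8 10.2]
```

```bash
python3 -m jog '[[[0,0,8],[0,0,0]],[[0,0,14],[0,0,0]],[[0,0,14],[0,0,0]]]' 45
python3 g.py
python3 - <<'E'
from h import *
s=snap("wrist");P=cloud(s);o=r.observe();R=Ro.from_euler("xyz",o["ee_rot"])
L=R.inv().apply((P.reshape(-1,3)-o["eef_pos"])).reshape(P.shape)*1000
for u in (196,203,210,220,296,305,312,320):print(u,[(v,*L[v,u].round(0).astype(int).tolist()) for v in range(206,236,3)])
E
```

```text
t: 6.28
eef_pos: [0.6041, 0.2127, -0.0054]
ee_rot: [3.141, -0.001, -1.801]
wrist_force: [-0.6, -0.3, -0.3]
finger_gap: 0.0269
gripper_force: 0.0
6.325 [ 0.6045  0.2129 -0.005 ] 0.031157908603278165 [-0.73 -0.02 -0.12]
n 1157 tool z of lowest finger pts [-43.2 -35.  -32.6 -31.9] y range [-26.9  27.5] x [-8.7 11.7]
196 [(206, 10, -38, -4), (209, 8, -39, -4), (212, 38, -19, -94), (215, 37, -19, -93), (218, 36, -19, -94), (221, 35, -19, -93), (224, 35, -19, -95), (227, 33, -19, -94), (230, 32, -19, -94), (233, 33, -19, -98)]
203 [(206, 10, -34, -5), (209, 8, -34, -4), (212, 6, -34, -4), (215, 4, -34, -5), (218, 11, -30, -28), (221, 11, -29, -33), (224, 11, -28, -37), (227, 11, -27, -41), (230, 11, -27, -44), (233, 11, -26, -48)]
210 [(206, 10, -30, -4), (209, 8, -29, -5), (212, 6, -30, -4), (215, 4, -30, -5), (218, 11, -26, -28), (221, 12, -25, -34), (224, 11, -25, -36), (227, 11, -24, -41), (230, 11, -23, -44), (233, 10, -23, -46)]
220 [(206, 11, -23, -5), (209, 8, -23, -4), (212, 6, -23, -4), (215, 4, -23, -4), (218, 11, -20, -28), (221, 11, -20, -33), (224, 11, -19, -37), (227, 10, -19, -38), (230, 10, -19, -42), (233, 10, -18, -45)]
296 [(206, 10, 25, -4), (209, 9, 25, -5), (212, 6, 26, -5), (215, 4, 26, -5), (218, 11, 22, -28), (221, 12, 22, -33), (224, 11, 21, -36), (227, 11, 21, -41), (230, 9, 21, -41), (233, 8, 21, -42)]
305 [(206, 10, 31, -4), (209, 8, 31, -4), (212, 6, 31, -4), (215, 4, 32, -4), (218, 11, 27, -28), (221, 11, 27, -33), (224, 11, 26, -36), (227, 11, 25, -41), (230, 11, 25, -45), (233, 11, 24, -48)]
312 [(206, 10, 36, -4), (209, 8, 36, -3), (212, 6, 36, -4), (215, 4, 36, -4), (218, 11, 31, -28), (221, 11, 30, -33), (224, 11, 30, -37), (227, 11, 29, -41), (230, 12, 28, -46), (233, 11, 28, -49)]
320 [(206, 11, 41, -5), (209, 8, 41, -5), (212, 38, 20, -94), (215, 39, 20, -97), (218, 38, 20, -97), (221, 37, 19, -98), (224, 36, 20, -98), (227, 35, 20, -98), (230, 35, 19, -100), (233, 35, 19, -102)]
```

With the reported TCP at z = −5 mm and no contact force, the depth shows the tips about 27 mm short of the TCP. I'll work with a tip height of reported z + 0.027 and feel my way down.

```bash
python3 -m jog '[[[0,0,7],[0,0,0]],[[0,0,12],[0,0,0]],[[0,0,12],[0,0,0]]]'
python3 f.py; python3 g.py
```

```text
t: 6.75
eef_pos: [0.6043, 0.2132, -0.0172]
ee_rot: [3.141, -0.001, -1.801]
wrist_force: [0.7, -0.4, -0.2]
finger_gap: 0.039
gripper_force: 0.0
t 7.0 push N 0.13 Fz 0.2 pos [ 0.6047  0.2135 -0.0166] along -58.22
7.05 [ 0.6048  0.2135 -0.0163] 0.03932259415829778 [ 0.71 -0.1   0.3 ]
n 777 tool z of lowest finger pts [-50.6 -44.3 -43.6 -43.4] y range [-34.5  34.2] x [-9.5 11.4]
```

```bash
python3 -m jog '[[[7,0,0],[0,0,0]],[[13,0,0],[0,0,0]],[[18,0,0],[0,0,0]],[[22,0,0],[0,0,0]],[[26,0,0],[0,0,0]],[[30,0,0],[0,0,0]],[[34,0,0],[0,0,0]],[[38,0,0],[0,0,0]],[[42,0,0],[0,0,0]],[[45,0,0],[0,0,0]],[[48,0,0],[0,0,0]],[[50,0,0],[0,0,0]]]'
python3 f.py
cat > w.py <<'E'
from h import *
import sys
s=snap("wrist",sys.argv[1]);P=cloud(s);im=s["pixels"]
m=hsvmask(im,(8,90,40),(28,255,255),(100,0,420,225))
n,l,st,c=cv2.connectedComponentsWithStats(m);k=1+np.argmax(st[1:,4]);print("wedge box",st[k])
ys,xs=np.where(l==k);v0=st[k][1]
q=atz(s,[[st[k][0]+8,v0],[st[k][0]+st[k][2]-8,v0]],.003);print("top row at z=.003",q.round(4))
yaw=-1.801;d=np.array([np.cos(yaw),np.sin(yaw)]);o=r.observe();print("tcp->far edge along",((q[:,:2]-o["eef_pos"][:2])@d*1000).round(1))
# stirrer top edges
w=hsvmask(im,(0,0,150),(180,60,255),(0,0,512,130))
print("white",cv2.boundingRect(w))
E
python3 w.py pics/w5.png
```

```text
t: 8.55
eef_pos: [0.5933, 0.1646, -0.0165]
ee_rot: [-3.142, 0.0, -1.801]
wrist_force: [0.5, 0.8, 0.8]
finger_gap: 0.0394
gripper_force: 0.8
t 8.8 push N 0.68 Fz 0.14 pos [ 0.5931  0.1645 -0.0166] along -7.87
wedge box [  100     0   319   225 42891]
top row at z=.003 [[0.6372 0.0278 0.003 ]
 [0.4899 0.0621 0.003 ]]
tcp->far edge along [123.1 123.3]
white (0, 0, 0, 0)
```

View pics/w5.png

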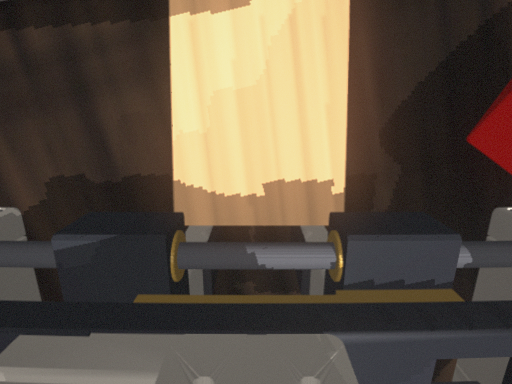

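The wedge heel (row 225, columns 173–347) now sits squarely on both fingertips. Contact should come about 16–40 mm further on. I'll advance 10 mm, then go in small steps.

```bash
python3 -m jog '[[[2,0,0],[0,0,0]],[[4,0,0],[0,0,0]],[[6,0,0],[0,0,0]],[[8,0,0],[0,0,0]],[[10,0,0],[0,0,0]]]'
python3 f.py;  python3 -m jog '[[[1,0,0],[0,0,0]],[[2,0,0],[0,0,0]]]'; python3 f.py
```

```text
t: 9.48
eef_pos: [0.5909, 0.1548, -0.0166]
ee_rot: [3.142, -0.0, -1.801]
wrist_force: [-0.1, 1.1, -1.3]
finger_gap: 0.0396
gripper_force: 0.5
t 9.72 push N 0.13 Fz -0.14 pos [ 0.5909  0.1547 -0.0165] along 2.14
t: 9.98
eef_pos: [0.5907, 0.1533, -0.0165]
ee_rot: [-3.141, 0.0, -1.801]
wrist_force: [-0.2, 1.6, -1.2]
finger_gap: 0.0393
gripper_force: 0.6
t 10.22 push N 1.26 Fz -0.3 pos [ 0.5907  0.1531 -0.0165] along 3.77
```

```bash
python3 -m jog '[[[1,0,0],[0,0,0]],[[2,0,0],[0,0,0]]]' | grep -E "eef|wrist|^t"; python3 f.py
```

```text
t: 10.48
eef_pos: [0.5901, 0.1511, -0.0165]
wrist_force: [0.4, 1.4, 0.4]
t 10.72 push N 0.64 Fz 0.1 pos [ 0.5901  0.151  -0.0165] along 5.91
```

```bash
python3 -m jog '[[[0.7,0,0],[0,0,0]],[[1.5,0,0],[0,0,0]]]'| grep -E "eef|wrist|^t"; python3 f.py
```

```text
t: 10.98
eef_pos: [0.5898, 0.1497, -0.0165]
wrist_force: [0.9, 1.0, 0.5]
t 11.22 push N 1.42 Fz 0.24 pos [ 0.5898  0.1496 -0.0165] along 7.38
```

```bash
python3 -m jog '[[[0.7,0,0],[0,0,0]],[[1.5,0,0],[0,0,0]]]'| grep -E "eef|wrist|^t"; python3 f.py
```

```text
t: 11.48
eef_pos: [0.5894, 0.1482, -0.0165]
wrist_force: [0.7, 1.7, 0.6]
t 11.72 push N 1.19 Fz 0.25 pos [ 0.5894  0.1481 -0.0165] along 8.91
```

```bash
python3 -m jog '[[[0.7,0,0],[0,0,0]],[[1.5,0,0],[0,0,0]]]'| grep -E "eef|wrist|^t"; python3 f.py
```

```text
t: 11.98
eef_pos: [0.5891, 0.1468, -0.0165]
wrist_force: [0.6, 1.7, 0.8]
t 12.22 push N 1.15 Fz 0.47 pos [ 0.5891  0.1467 -0.0165] along 10.39
```

```bash
python3 -m jog '[[[0.7,0,0],[0,0,0]],[[1.5,0,0],[0,0,0]]]'| grep -E "eef|wrist|^t"; python3 f.py
```

```text
t: 12.48
eef_pos: [0.5887, 0.1453, -0.0165]
wrist_force: [-0.0, 1.2, 0.0]
t 12.72 push N 1.75 Fz -0.16 pos [ 0.5887  0.1452 -0.0165] along 11.9
```

```bash
python3 -m jog '[[[0.7,0,0],[0,0,0]],[[1.5,0,0],[0,0,0]]]'| grep -E "eef|wrist|^t"; python3 f.py
```

```text
t: 12.98
eef_pos: [0.5884, 0.1438, -0.0165]
wrist_force: [0.4, 1.8, 0.4]
t 13.22 push N 1.35 Fz 0.59 pos [ 0.5883  0.1437 -0.0165] along 13.41
```

```bash
python3 -m jog '[[[0.7,0,0],[0,0,0]],[[1.5,0,0],[0,0,0]]]'| grep -E "eef|wrist|^t"; python3 f.py
```

```text
t: 13.48
eef_pos: [0.5881, 0.1424, -0.0165]
wrist_force: [0.7, 1.5, 0.5]
t 13.72 push N 1.19 Fz 0.67 pos [ 0.588   0.1423 -0.0165] along 14.93
```

```bash
python3 -m jog '[[[0.7,0,0],[0,0,0]],[[1.5,0,0],[0,0,0]]]'| grep -E "eef|wrist|^t"; python3 f.py
```

```text
t: 13.98
eef_pos: [0.5877, 0.1409, -0.0166]
wrist_force: [-0.3, 1.1, 0.7]
t 14.22 push N 1.62 Fz 0.59 pos [ 0.5877  0.1409 -0.0165] along 16.37
```

```bash
python3 -m jog '[[[0.7,0,0],[0,0,0]],[[1.5,0,0],[0,0,0]]]'| grep -E "eef|wrist|^t"; python3 f.py
```

```text
t: 14.48
eef_pos: [0.5876, 0.1398, -0.0165]
wrist_force: [1.0, 3.9, 0.4]
t 14.72 push N 3.85 Fz -0.25 pos [ 0.5875  0.1397 -0.0165] along 17.53
```

Contact: the push jumped to 3.9 N, which puts the foot about 7.6 mm up and inside the stated range. One tiny nudge to seat it, then check that the stirrer hasn't moved.

```bash
python3 -m jog '[[[0.3,0,0],[0,0,0]],[[0.3,0,0],[0,0,0]]]'| grep -E "eef|wrist|^t"; python3 f.py
```

```text
t: 14.98
eef_pos: [0.5875, 0.1394, -0.0165]
wrist_force: [1.2, 3.8, 0.3]
t 15.22 push N 4.81 Fz -0.09 pos [ 0.5874  0.1394 -0.0165] along 17.89
```

Snug at 4.8 N. Back off, rise with the gripper closing, and re-measure.

```bash
python3 -m jog '[[[-8,0,0],[0,0,0]],[[-25,0,0],[0,0,0]],[[-25,0,0],[0,0,0]],[[-25,0,-60],[0,0,0]],[[-60,0,-120],[0,0,0]],[[-100,0,-140],[0,0,0]],[[-140,0,-140],[0,0,0]],[[-140,0,-140],[0,0,0]]]'  0
python3 - <<'E'
from h import *
t=snap("top","pics/top6.png");im=t["pixels"]
ms=cv2.morphologyEx(hsvmask(im,(0,0,170),(180,45,255),(195,95,320,215)),cv2.MORPH_OPEN,np.ones((13,13)))
print("stir",fit(t,ms,ST,0,[.64,-.067,-.19]))
P=cloud(t);Q=P[mask_pts(im,P,(0,0,170),(180,45,255),(200,105,310,210),(.050,.068))]
A=np.c_[Q[:,:2],np.ones(len(Q))];print("tilt",np.linalg.lstsq(A,Q[:,2],rcond=None)[0])
rel([.5753,.0266,.06])
cv2.imwrite("pics/c6.png",cv2.resize(im[90:220,130:330],(800,520),interpolation=cv2.INTER_CUBIC))
E
```

```text
t: 16.23
eef_pos: [0.6192, 0.2779, 0.1232]
ee_rot: [3.142, 0.0, -1.798]
wrist_force: [-0.4, -0.7, -0.3]
finger_gap: 0.0002
gripper_force: 0.0
stir (array([ 0.63895715, -0.06865297, -0.18997273]), np.float64(0.5759125684742987))
tilt [ 0.00301482 -0.00230584  0.05597523]
t 16.275 pos [0.6186 0.2763 0.1227] rot [ 3.141e+00 -1.000e-03 -1.799e+00] F [-0.59 -0.    0.6 ] shift [253.  -14.4  63. ] turn None
```

View pics/c6.png

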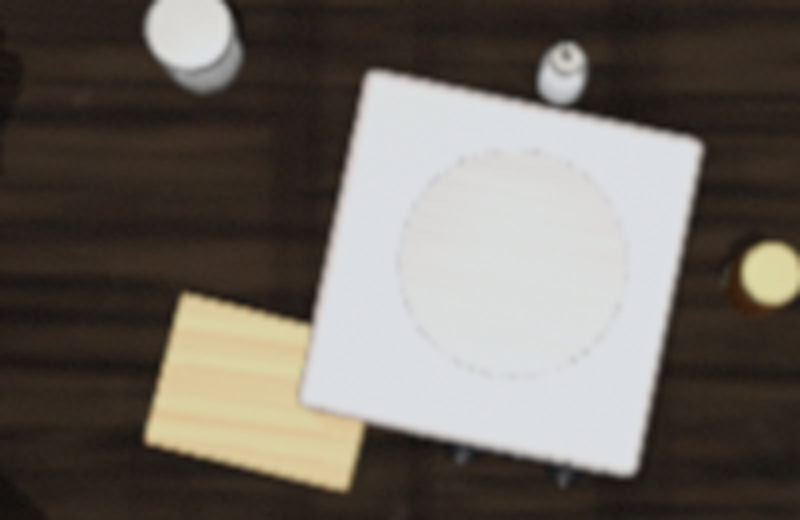

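The stirrer is unmoved (0.1 mm) and still level. The wedge, spanning (145–370, 290–492) in the crop, lies under the front left corner at (300,405). The jar, vial and dropper are untouched. Now I'll go over the corner with the fingers closed.

```bash
python3 -m jog '[[[50,-3,0],[0,0,0]],[[110,-6,10],[0,0,0]],[[170,-10,30],[0,0,0]],[[225,-13,50],[0,0,0]],[[252,-14.4,60],[0,0,0]],[[252,-14.4,60],[0,0,0]],[[252,-14.4,60],[0,0,0]]]'
python3 f.py
python3 - <<'E'
from h import *
rel([.5753,.0266,.034])
s=snap("wrist");P=cloud(s);o=r.observe();R=Ro.from_euler("xyz",o["ee_rot"]);L=R.inv().apply((P.reshape(-1,3)-o["eef_pos"])).reshape(P.shape)*1000
for u in (245,252,262,268):print(u,[(v,*L[v,u].round(0).astype(int).tolist()) for v in range(200,232,3)])
E
```

```text
t: 17.15
eef_pos: [0.5758, 0.0265, 0.0637]
ee_rot: [-3.141, -0.0, -1.801]
wrist_force: [0.4, 0.2, -0.2]
finger_gap: 0.0007
gripper_force: 0.0
t 17.4 push N 0.07 Fz -0.18 pos [0.5761 0.0275 0.0638] along 129.41
t 17.4 pos [0.576  0.0276 0.0637] rot [-3.141  0.    -1.8  ] F [-0.18 -0.74 -0.95] shift [ 1.2  0.5 29.7] turn None
245 [(200, 11, -8, 5), (203, 9, -8, 6), (206, 6, -8, 6), (209, 5, -8, 5), (212, 2, -8, 5), (215, 0, -8, 6), (218, 11, -6, -29), (221, 11, -6, -33), (224, 11, -6, -38), (227, 11, -6, -41), (230, 35, -3, -100)]
252 [(200, 11, -3, 5), (203, 9, -3, 6), (206, 7, -3, 5), (209, 4, -3, 6), (212, 2, -3, 6), (215, 0, -3, 6), (218, 10, -3, -25), (221, 9, -2, -29), (224, 9, -2, -34), (227, 10, -2, -38), (230, 9, -2, -42)]
262 [(200, 11, 4, 6), (203, 9, 4, 6), (206, 6, 4, 7), (209, 4, 4, 6), (212, 2, 4, 6), (215, 0, 4, 5), (218, 10, 3, -25), (221, 9, 3, -29), (224, 9, 3, -33), (227, 9, 3, -37), (230, 9, 3, -41)]
268 [(200, 11, 8, 5), (203, 9, 8, 5), (206, 7, 8, 5), (209, 4, 8, 6), (212, 2, 8, 6), (215, 0, 8, 6), (218, 11, 6, -29), (221, 11, 6, -33), (224, 11, 6, -37), (227, 11, 6, -42), (230, 35, 3, -102)]
```

```bash
python3 -m jog '[[[1,0,12],[0,0,0]],[[1,0,20],[0,0,0]],[[1,0,25],[0,0,0]],[[1,0,28],[0,0,0]],[[1,0,28],[0,0,0]]]'
python3 f.py
```

```text
t: 18.08
eef_pos: [0.5756, 0.0259, 0.0354]
ee_rot: [-3.142, -0.0, -1.801]
wrist_force: [0.6, 0.1, 0.1]
finger_gap: 0.0001
gripper_force: 0.0
t 18.32 push N -0.11 Fz -0.25 pos [0.5757 0.0259 0.0355] along 131.07
```

```bash
python3 -m jog '[[[0,0,1],[0,0,0]],[[0,0,2],[0,0,0]]]'
python3 f.py
```

```text
t: 18.58
eef_pos: [0.5757, 0.0259, 0.0348]
ee_rot: [-3.141, 0.0, -1.8]
wrist_force: [-7.4, 1.8, 20.2]
finger_gap: 0.0002
gripper_force: 9.7
t 18.82 push N -0.18 Fz 13.5 pos [0.5757 0.0259 0.035 ] along 131.01
```

Run:
```python
from h import *
for i in range(5):
    snap("wrist");o=r.observe();print(o["t"],o["wrist_force"].round(1),o["eef_pos"].round(4))
```

```text
18.875 [-5.   1.3 13.6] [0.5757 0.0259 0.0349]
18.925 [-5.4  1.2 13.5] [0.5757 0.0259 0.035 ]
18.975 [-6.1  0.9 14.1] [0.5757 0.0259 0.035 ]
19.025 [-4.8  1.  12.6] [0.5757 0.0259 0.0349]
19.075 [-4.9  1.8 13.3] [0.5758 0.0259 0.035 ]
```

```bash
python3 -m jog '[[[0,0.2,0.2],[0,0,0]],[[0,0.4,0.4],[0,0,0]],[[0,0.4,0.4],[0,0,0]],[[0,0.4,0.4],[0,0,0]]]'
python3 - <<'E'
from h import *
for i in range(4):
    t=snap("top");o=r.observe();print(o["t"],o["wrist_force"].round(1),o["eef_pos"].round(4))
im=t["pixels"];cv2.imwrite("pics/c7.png",cv2.resize(im[90:250,130:330],(750,600),interpolation=cv2.INTER_CUBIC))
E
```

```text
t: 19.58
eef_pos: [0.5758, 0.0259, 0.0349]
ee_rot: [-3.14, 0.0, -1.8]
wrist_force: [-4.0, 0.5, 15.5]
finger_gap: 0.0003
gripper_force: 7.6
19.625 [-6.1  0.8 15.3] [0.5757 0.0259 0.0349]
19.675 [-4.8 -0.6 14.1] [0.5757 0.0259 0.0349]
19.725 [-4.4  1.  15.8] [0.5757 0.0259 0.0349]
19.775 [-4.6  0.3 15.3] [0.5758 0.026  0.0349]
```

View pics/c7.png

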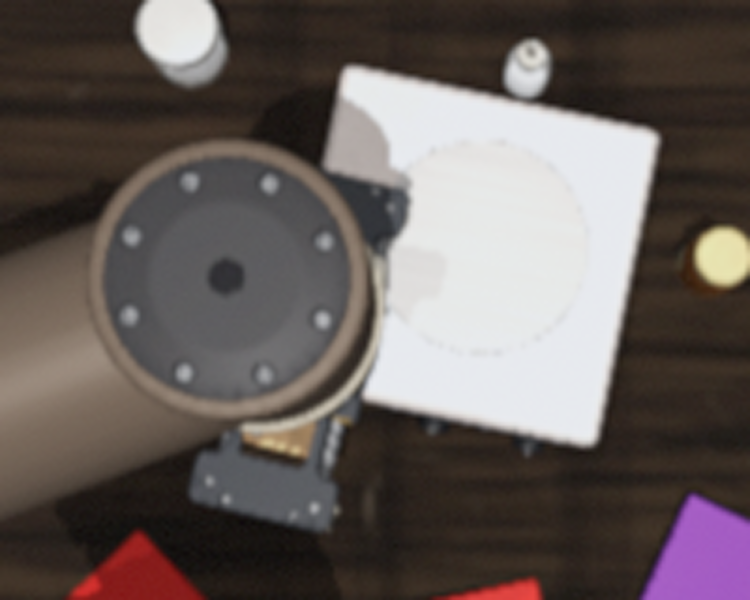

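The stirrer's back left corner (345,67) and back right corner (657,132) are where they were, and the wedge is visible under the hand at (280,437). The press holds at 15 N with no sinking, so I'm handing it in.

```bash
python3 -c "
from rig import ticket
print(ticket.job_done())"
```

```text
the job is handed in; nothing more can be done
None
```

The wedge is snug under the front left foot, the stirrer still stood level and unmoved (within 0.1 mm) before the press, and I handed the job in at about 20 s with the closed fingertips pressing that corner at about 15 N and no rocking; the verdict was not shown.

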